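Hold the magnifier over the tin

TASK

Draw the hand magnifier up out of its pocket in the acrylic organiser, turn it so that its lens lies level, and hold it centred over the small steel tin on the turntable, about 10 cm above the tin's lid, so that the fine stamping on the lid can be read through it. Finish while still holding the magnifier steady there, carried by the gripper alone; do not touch the tin and leave the other things where they stand.

Things in the scene. Friction and masses are not known exactly. Their poses are not given: they have to be found in the camera images.
- handle_mid (a point): Centre of the handle of a hand magnifier (195 mm long in all, 60 to 120 g). z runs along the handle from lens to free end (up while in the pocket, leaning up to 3 degrees), x is square to the lens, y across it. The handle is a black plastic bar 93 mm long (z), 18 mm wide (y), 13 mm thick (x); this point is 46.5 mm from its free end.
- lens_mid (a point): Centre of the magnifier's rectangular lens, same axes as handle_mid, 103.5 mm from it along -z. The black lens frame is 55 mm wide (y), 90 mm long (z), 10 mm thick (x); a 12 mm steel neck joins it to the handle. The lens is level when its x axis is vertical; either face may be up and the handle may point anywhere.
- lens_foot (a point): Middle of the lens end of the magnifier, the end that stands on the pocket's floor; 45 mm from lens_mid along -z.
- organiser: Clear acrylic organiser, fixed; origin on the drawer top below the middle of its pocket, z up. Pocket: slot open at the top, inside 13 (x) by 60 mm (y), floor 6 mm and rim 66 mm up, outside 21 by 76 mm. The magnifier stands in it lens down, axes alike, its handle 108 to 201 mm above the drawer top. Behind the pocket (+x, to 89 mm) is a low tray, walls 30 mm high, 100 mm wide.
- turntable: Round turntable, 260 mm across, plate top 26 mm and raised edge 33 mm above the drawer top; origin at its centre on the drawer top. It stays in place but turns easily when pushed. Tin, bottle, cup and massager stand on it, each about 74 mm from its centre, in any order.
- tin_lid (a point): Middle of the lid (top) of the small flat round steel tin, 60 mm across and 22 mm high, standing on the turntable, lid 48 mm above the drawer top. z up.
- bottle_mid (a point): Middle (half-way up) of the closed brown plastic bottle, 44 mm across and 85 mm high, on the turntable.
- cup_mid (a point): Middle of the small clear plastic dosing cup, 42 mm across and 40 mm high, on the turntable.
- massager_mid (a point): Middle of the pink hard silicone massager, 64 mm across and 59 mm high, a dome with a waisted grip on a ring of nubs, on the turntable.
- pot: Small white pot with a grey lid, 36 mm across and 30 mm high, in the organiser's low tray; origin under its middle.
- pillbox: Seven-day pill box, 152 by 34 mm and 24 mm high, lying on the drawer top; long side along its y; origin under its middle.
- lotion: White lotion bottle with a grey pump head, 56 mm across and 155 mm high, on the drawer top; origin under its middle.
- jar: Open white ceramic jar, 72 mm across and 70 mm high, on the drawer top; origin under its middle.

How it is judged:
By the outcome, as a careful person would: the job done as asked, in the order asked, and still so for the second after the job is handed in, while the arm keeps its last pose, push and grip.
It also fails if it takes over 35 s, if anything falls off the work surface, if the arm or the gripper's body presses on something with over 40 N, if the wrist force passes 120 N, or if a joint passes its speed limit or range.

ROBOT

A 6-joint arm with a two-finger parallel gripper is mounted at the origin on the work surface. World frame = base frame: x ahead of the robot, y to its left, z up, the work surface at z = 0. Lengths are in m, angles in rad, forces in N, time in s.
With the tool pointing down it reaches from about 0.375 to 0.975 m from the base axis. Payload 3.8 kg.
Tool frame: the origin (TCP) lies on the centre line of the jaws, within the pads' length; the fingertips stand 14 mm ahead of it and the grasp point (between the pads) lies 5 mm behind it; z points along the fingers, y is the line along which they close (so a half turn about z gives the same grasp; the last joint's range is limited). The gripper opens to 85 mm and grips with 20 to 120 N. Pads are 22 mm wide; open, the fingers measure 114 mm over their backs; the gripper's body (76 mm by 85 mm) begins 54 mm behind the grasp point. The pads swing forward as they close: fully open they stand 13 mm farther back than shut.
Start: joints at [1.101, 0.264, 1.604, -0, 1.274, -0.037], TCP at [0.283, 0.613, 0.245] pointing down, gripper open.
Joint ranges: [-2.63, 2.63], [-0.94, 2.18], [0.31, 2.57], [-1.31, 4.45], [0, 2.66], [-2.55, 2.55]. Speed limits (rad/s): [2.57, 2.57, 3.14, 3.14, 3.14, 3.14].

INTERFACE

Orientations are given as a rotation vector (axis times angle).
In Python, from workcell import bot, eyes, spot_in gives the robot as it stands.
- The arm moves only by the tool carry_out, never from a script. Its argument "series" is text: rows parted by semicolons, each of 4 numbers parted by spaces: the shift along the world's x, y, z in m, then the turn about the world's z in degrees. In form: tx ty tz roll; .... A call has 1 to 20 rows; each row shifts and turns the commanded pose from where the row before left it; what a row does not reach is not made up. A row lasts 1/8 s, in which the tool goes at most 62.5 mm and 10.7 degrees, less where a joint would pass 70% of its speed; a pose out of reach is approached as far as the arm can. A call is refused whole if a number of a shift passes 0.0625 or a number of a turn 10.7, either way. A call with a gripper value outside its range is refused whole. "jaw" is the gripper command: -1 is shut, 1 is fully open, values between are in proportion, set as the call begins (left out, the last holds). The fingers move at their own pace and stop on an object; "grip_force" is the grip in N (left out, the last holds). Time passes only in rows, so rows that do not move let the fingers close. It gives the time, the measured TCP pose, the force, the opening and the grip force at its end, in the units of the state.
- bot.read_state(): the state, without advancing time (a new reading comes with each control period).
- eyes.read_camera(name): name is "side" or "top" or "wrist"; returns (picture, depth): 384x512x3 uint8, blue, green, red; 384x512 float32, m along the optical axis (not along the pixel's ray), 0 where there is no reading.
- eyes.get_calibration(name): a dict with "K" (3x3 intrinsics, pixels), "distortion" ([k1, k2, p1, p2, k3] as OpenCV has them; the pictures are not rectified), "position" and "rotation" of the camera in the world; the wrist camera has in their place "T_tool_cam" (4x4, takes a point from camera to tool coordinates, whose origin is the TCP and whose axes are the flange's). Camera axes: x right, y down, z forward; pixel columns grow to the right and rows downward; lengths in m; the calibration is good to about 2 mm. A picture is of the moment at which its call begins: read the wrist's pose just before it. get_calibration takes no time and is no camera call.
- bot.finish_job(): hands the job in; it is judged then, once.
Trained networks look in the newest picture that a camera, given by its name, has taken for a name from the list of things; names that differ only in an ending like _2 or _b are one class to them, and where a whole thing is asked for, a point or a joint stands for the part that bears it (a point fixed in the world has none). Each returns a list of dicts, best first, with "score" (0 to 1); they miss things now and then, are a little off and sometimes report something else, mostly with a low value. They report only what shows in the picture. A call takes as long as a camera call.
- spot_in(camera, target): "rect" ([centre column, centre row, width, height] in pixels, round what is visible of it).
The state is a dict: "time": time; "q": joint angles; "joint_vel": joint speeds; "joint_torque": joint torques, N m; "tool_pos": TCP position; "tcp_rot": TCP orientation; "wrist_force": force on the tool from outside, world axes, zero at the start; "torque": the same for the moment, N m; "width": opening from 0.0 (shut) to 1.0 (fully open); "grip_force": force on a finger pad.
Only numpy, scipy, OpenCV 4.12 (cv2) and the standard library are available. Lean on these libraries where they do the work, as an engineer would, in place of code of your own. Each camera call takes 0.05 s, during which the arm holds its last target. There are 200 camera calls.

## Working session

There is one attempt and no reset: what is moved stays moved. The work goes in short steps, Python scripts to look and compute and a tool call to move; the robot and the scene stay as the last step left them, time stands still between calls to the robot, and variables do not carry over. Pictures are saved under pics/ and viewed, at most 10 in all, crops included, and the job is handed in when it is done.

Besides the shell and the picture viewer there is one more tool, called after "Emit:" as a command line: name --argument value ..., lists and objects as JSON in quotes. carry_out: Moves the arm, as the interface text tells. Its arguments: {"type":"object","properties":{"series":{"type":"string"},"jaw":{"type":"number"},"grip_force":{"type":"number"}},"required":["series"]}

```bash
mkdir -p pics; ls; cat > h.py <<'E'
import numpy as np, cv2
from workcell import bot, eyes, spot_in
from scipy.spatial.transform import Rotation as R
def cal(n, st=None):
    c=eyes.get_calibration(n); K=np.array(c["K"]); D=np.array(c["distortion"])
    if n=="wrist":
        T=np.eye(4); T[:3,:3]=R.from_rotvec(st["tcp_rot"]).as_matrix(); T[:3,3]=st["tool_pos"]
        T=T@np.array(c["T_tool_cam"]); return K,D,T[:3,:3],T[:3,3]
    r=np.array(c["rotation"]); r=R.from_rotvec(r.ravel()).as_matrix() if r.size==3 else r
    return K,D,r,np.array(c["position"])
def cloud(n):
    st=bot.read_state(); im,d=eyes.read_camera(n); K,D,r,p=cal(n,st)
    v,u=np.mgrid[:384,:512]; uv=np.stack([u,v],-1).reshape(-1,1,2).astype(float)
    q=cv2.undistortPoints(uv,K,D).reshape(384,512,2)
    P=np.dstack([q,np.ones((384,512))])*d[...,None]
    P=P@r.T+p; P[d==0]=np.nan
    return im,P
E
python3 - <<'E'
from h import *
print(bot.read_state())
for n in("top","side"):
    im,P=cloud(n); cv2.imwrite(f"pics/{n}0.png",im); np.save(n+"0.npy",P)
    for t in "handle_mid organiser turntable tin_lid bottle_mid massager_mid cup_mid pillbox lotion jar".split():
        r=spot_in(n,t)[:1]
        if r:
            c,w=int(r[0]["rect"][0]),int(r[0]["rect"][1]); print(n,t,np.round(r[0]["rect"]),round(r[0]["score"],2),np.round(np.nanmedian(P[w-2:w+3,c-2:c+3].reshape(-1,3),0),3))
E
```

```text
pics
{'time': 0.0, 'q': array([ 1.10108264e+00,  2.64771956e-01,  1.60537598e+00,  1.14154843e-05,
        1.27370888e+00, -3.68586682e-02]), 'joint_vel': array([-0.0001639 , -0.00144235,  0.00114249,  0.00088211,  0.00072677,
        0.0008827 ]), 'joint_torque': array([ 8.72469791e-04, -5.15102828e+01, -3.67316973e+01,  1.26693408e-04,
        1.29546417e-02,  6.84704304e-06]), 'tool_pos': array([0.28279269, 0.61213063, 0.24394826]), 'tcp_rot': array([-0.67451206, -3.06773453,  0.00343813]), 'wrist_force': array([-0.34601179,  0.39583951, -0.4350028 ]), 'torque': array([-0.05155266,  0.02957261, -0.02431646]), 'grip_force': 0.0, 'width': 1.0009831601495924}
top organiser [218. 232.  51.  47.] 0.58 [0.476 0.238 0.036]
top turntable [358. 191.  90.  85.] 0.89 [ 0.589 -0.173  0.027]
top tin_lid [334. 179.  22.  22.] 0.64 [ 0.625 -0.103  0.049]
top bottle_mid [348. 213.  21.  12.] 0.51 [ 0.52  -0.129  0.09 ]
top massager_mid [382. 201.  22.  22.] 0.88 [ 0.55  -0.229  0.084]
top cup_mid [368. 168.  12.  13.] 0.7 [ 0.658 -0.21   0.03 ]
top pillbox [304. 254.  53.  20.] 0.64 [ 0.412 -0.007  0.025]
top lotion [146. 186.  28.  30.] 0.72 [0.601 0.431 0.108]
top jar [241. 149.  23.  25.] 0.59 [0.734 0.171 0.006]
side handle_mid [283. 233.  25.  71.] 0.56 [0.517 0.232 0.13 ]
side organiser [295. 286.  76.  68.] 0.82 [0.491 0.247 0.022]
side turntable [264. 191.  93.  45.] 0.57 [ 0.592 -0.146  0.026]
side tin_lid [250. 194.  20.  16.] 0.73 [ 0.619 -0.08   0.047]
side bottle_mid [287. 178.  16.  32.] 0.65 [ 0.527 -0.118  0.082]
side massager_mid [274. 170.  11.  21.] 0.62 [ 0.57  -0.224  0.055]
side cup_mid [242. 174.  15.  19.] 0.48 [ 0.657 -0.187  0.054]
side lotion [209. 336.  42.  92.] 0.87 [0.605 0.471 0.103]
side jar [186. 248.  35.  42.] 0.66 [0.715 0.201 0.057]
```

```bash
python3 - <<'E'
import cv2,numpy as np
a=cv2.imread("pics/top0.png")[110:300,110:430];cv2.imwrite("pics/topc.png",cv2.resize(a,None,fx=2.5,fy=2.5))
b=cv2.imread("pics/side0.png")[120:384,150:400];cv2.imwrite("pics/sidec.png",cv2.resize(b,None,fx=2.2,fy=2.2))
for n in("top","side"):
    P=np.load(n+"0.npy"); im=cv2.imread(f"pics/{n}0.png")
    z=P[...,2]; m=(z>.085)&(z<.215)&(abs(P[...,0]-.5)<.09)&(abs(P[...,1]-.235)<.09)
    for lo in np.arange(.085,.215,.015):
        k=m&(z>lo)&(z<=lo+.015)
        if k.sum()>2: print(n,round(lo,3),k.sum(),P[k].mean(0).round(4),P[k].min(0).round(3),P[k].max(0).round(3), im[k].mean())
E
```

```text
top 0.085 26 [0.4975 0.2103 0.0964] [0.488 0.201 0.092] [0.507 0.22  0.1  ] 37.34615384615385
top 0.1 5 [0.4983 0.212  0.1056] [0.49  0.206 0.1  ] [0.505 0.218 0.115] 34.733333333333334
top 0.115 4 [0.5051 0.2162 0.126 ] [0.501 0.214 0.124] [0.509 0.22  0.13 ] 25.666666666666668
top 0.13 3 [0.5025 0.2183 0.1375] [0.5   0.215 0.136] [0.505 0.221 0.139] 37.666666666666664
top 0.145 5 [0.504  0.2171 0.1524] [0.5   0.214 0.148] [0.508 0.221 0.158] 32.06666666666667
top 0.16 5 [0.5038 0.217  0.1678] [0.501 0.215 0.161] [0.506 0.219 0.174] 10.666666666666666
top 0.175 4 [0.5042 0.2174 0.1801] [0.5   0.214 0.177] [0.508 0.221 0.183] 26.666666666666668
top 0.19 37 [0.5093 0.2224 0.2008] [0.501 0.214 0.193] [0.518 0.231 0.205] 29.504504504504503
side 0.085 174 [0.5152 0.228  0.0931] [0.492 0.202 0.085] [0.536 0.249 0.1  ] 33.95019157088122
side 0.1 39 [0.5139 0.2283 0.1082] [0.506 0.224 0.101] [0.522 0.233 0.114] 55.38461538461539
side 0.115 74 [0.5139 0.2294 0.1225] [0.505 0.22  0.115] [0.523 0.236 0.13 ] 19.83783783783784
side 0.13 75 [0.5145 0.2297 0.1375] [0.505 0.222 0.13 ] [0.524 0.235 0.145] 19.93777777777778
side 0.145 78 [0.514  0.2294 0.1525] [0.505 0.219 0.145] [0.524 0.235 0.16 ] 15.82905982905983
side 0.16 79 [0.5137 0.229  0.168 ] [0.505 0.22  0.16 ] [0.523 0.235 0.175] 12.320675105485233
side 0.175 76 [0.5145 0.2292 0.1825] [0.505 0.223 0.175] [0.524 0.234 0.19 ] 12.74561403508772
side 0.19 85 [0.5139 0.2279 0.1968] [0.505 0.217 0.19 ] [0.522 0.235 0.202] 14.376470588235295
```

View pics/topc.png

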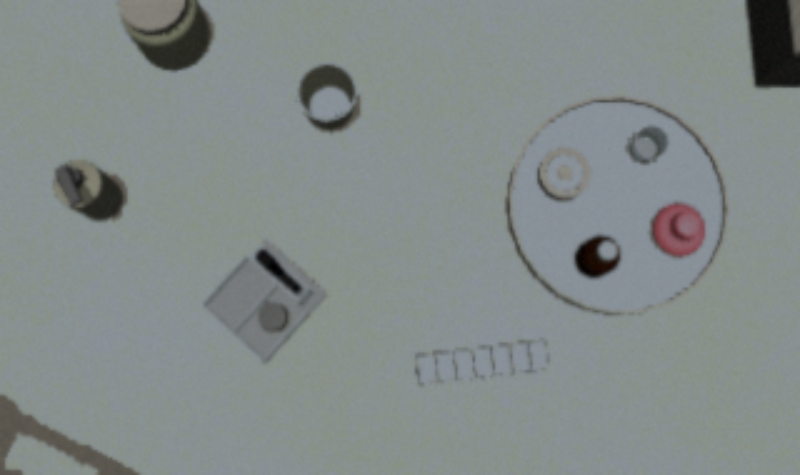

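View pics/sidec.png

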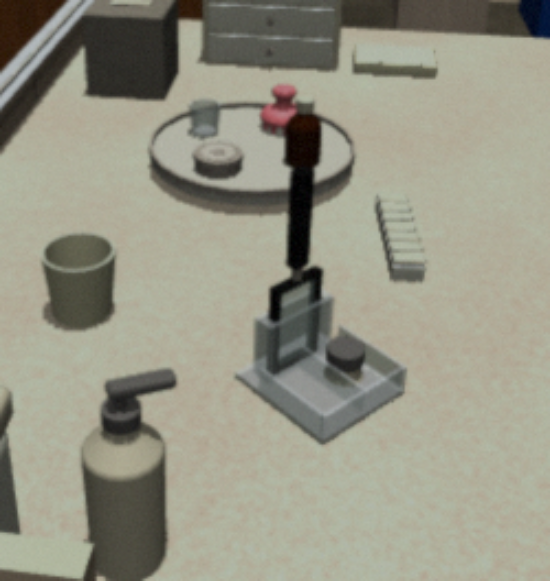

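```bash
python3 - <<'E'
from h import *
P=np.load("side0.npy"); z=P[...,2]; im=cv2.imread("pics/side0.png")
near=(abs(P[...,0]-.5)<.12)&(abs(P[...,1]-.235)<.12)
def rect(k,s):
    q=(P[k][:,:2]*1000).astype(np.float32); print(s,len(q),cv2.minAreaRect(q))
rect(near&(z>.08)&(z<.1)&(im.mean(-1)<70),"frame")
rect(near&(z>.13)&(z<.2)&(im.mean(-1)<70),"handle")
P=np.load("top0.npy"); z=P[...,2]; im=cv2.imread("pics/top0.png");near=(abs(P[...,0]-.5)<.12)&(abs(P[...,1]-.235)<.12)
rect(near&(z>.193),"end"); rect(near&(z>.004)&(z<.04),"tray"); rect(near&(z>.055)&(z<.11),"pock")
rect((z>.041)&(z<.056)&(np.hypot(P[...,0]-.625,P[...,1]+.103)<.045),"tin")
m=(z>.03)&(z<.04)&(np.hypot(P[...,0]-.589,P[...,1]+.165)<.15);q=(P[m][:,:2]*1000).astype(np.float32); print("tt",cv2.minEnclosingCircle(q))
E
```

```text
frame 168 ((513.6633911132812, 224.89602661132812), (57.232303619384766, 11.213726043701172), 47.106224060058594)
handle 354 ((513.0126953125, 225.32467651367188), (20.271751403808594, 13.185832977294922), 42.43897247314453)
end 37 ((509.661376953125, 222.76483154296875), (17.177778244018555, 10.471237182617188), 44.390750885009766)
tray 1484 ((501.10333251953125, 234.71890258789062), (239.3488311767578, 237.7840576171875), 89.28316497802734)
pock 127 ((509.5238037109375, 223.07528686523438), (75.99313354492188, 20.96670150756836), 47.41007614135742)
tin 335 ((622.1109619140625, -107.37100219726562), (59.28662872314453, 58.45219421386719), 54.1915168762207)
tt ((588.890380859375, -172.43609619140625), 131.56007385253906)
```

Emit:
carry_out --series "0.05 -0.06 0.01 -10; 0.06 -0.06 0.02 -10; 0.05 -0.06 0.02 0; 0 -0.06 0 0; 0 -0.06 0 0; 0 -0.04 0 0; 0 0 0 0"

```text
time: 1.98
tool_pos: [0.4046, 0.3133, 0.2834]
tcp_rot: [1.202, 2.902, 0.0]
wrist_force: [-0.3, 1.2, -0.5]
width: 0.994
grip_force: 0.0
```

Emit:
carry_out --series "0.035 -0.03 -0.005 2; 0.035 -0.03 -0.005 0; 0.035 -0.03 -0.005 0; 0 0 0 0"

```text
time: 2.48
tool_pos: [0.5115, 0.2247, 0.2674]
tcp_rot: [-1.15, -2.923, 0.001]
wrist_force: [-0.8, -0.1, 0.0]
width: 0.997
grip_force: 0.0
```

```bash
python3 - <<'E'
from h import *
im,P=cloud("wrist"); cv2.imwrite("pics/w1.png",im); z=P[...,2]
st=bot.read_state(); print(st["tool_pos"],st["tcp_rot"])
for lo,hi in((.185,.215),(.12,.185),(.058,.104)):
    k=(z>lo)&(z<hi)&(abs(P[...,0]-.51)<.06)&(abs(P[...,1]-.223)<.06)&(im.mean(-1)<90)
    if k.sum()>5: print(lo,k.sum(),cv2.minAreaRect((P[k][:,:2]*1000).astype(np.float32)),P[k][:,2].max())
E
```

```text
[0.51036412 0.22570083 0.26756326] [-1.14859598e+00 -2.92299511e+00  1.03397738e-04]
0.185 492 ((514.0535278320312, 221.67555236816406), (17.55489730834961, 12.376251220703125), 45.92814636230469) 0.20199780035981799
0.12 446 ((510.6015625, 224.82504272460938), (17.702964782714844, 3.229457378387451), 44.2466926574707) 0.184784473153698
0.058 521 ((513.3104858398438, 224.15057373046875), (56.49272537231445, 15.755471229553223), 47.220157623291016) 0.10383935064204758
```

View pics/w1.png

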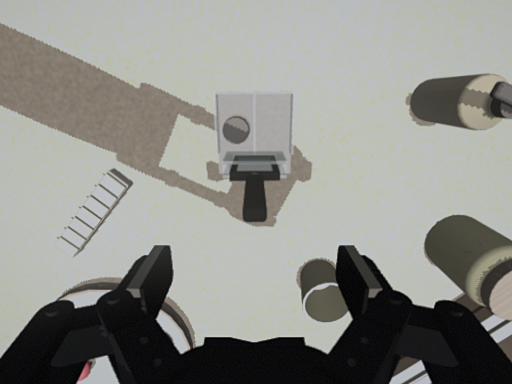

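Emit:
carry_out --series "0.001 -0.002 -0.03 0; 0 0 -0.03 0; 0 0 -0.03 0; 0 0 -0.0275 0; 0 0 0 0"

```text
time: 3.15
tool_pos: [0.5078, 0.2244, 0.1481]
tcp_rot: [-1.142, -2.922, 0.005]
wrist_force: [-0.0, 0.1, 0.3]
width: 0.999
grip_force: 0.0
```

Emit:
carry_out --series "0 0 0 0; 0 0 0 0; 0 0 0 0; 0 0 0 0; 0 0 0 0; 0 0 0 0" --jaw -1 --grip_force 30

```text
time: 3.9
tool_pos: [0.5112, 0.2238, 0.1514]
tcp_rot: [1.146, 2.924, 0.002]
wrist_force: [0.2, 0.9, 4.0]
width: 0.21
grip_force: 32.4
```

Emit:
carry_out --series "0 0 0.018 0; 0 0 0.018 0; 0 0 0.018 0; 0 0 0 0; 0 0 0 0"

```text
time: 4.53
tool_pos: [0.5103, 0.2235, 0.2045]
tcp_rot: [-1.146, -2.925, 0.0]
wrist_force: [0.5, 0.3, -1.4]
width: 0.207
grip_force: 31.8
```

```bash
cat > mag.py <<'E'
from h import *
import sys
im,P=cloud("side"); st=bot.read_state(); t=st["tool_pos"]
print(np.round(t,4),st["width"])
y0,x0=60,180
cv2.imwrite(sys.argv[1],cv2.resize(im[y0:y0+260,x0:x0+200],None,fx=2.2,fy=2.2))
E
python3 mag.py pics/s2.png
```

```text
[0.51   0.2234 0.2039] 0.20478625512480386
```

View pics/s2.png

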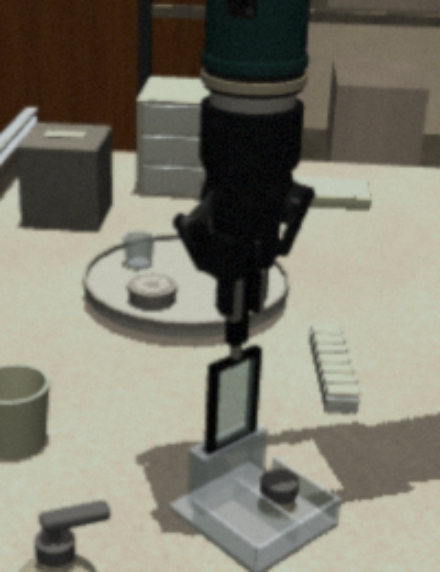

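Emit:
carry_out --series "0.0135 -0.0126 -0.003 0; 0.0133 -0.0124 -0.0045 0; 0.0129 -0.012 -0.0065 0; 0.0122 -0.0114 -0.0085 0; 0 0 0 0" --grip_force 20

```text
time: 5.2
tool_pos: [0.5648, 0.1731, 0.1823]
tcp_rot: [1.148, 2.922, -0.001]
wrist_force: [-0.2, -1.0, 4.5]
width: 0.206
grip_force: 31.7
```

```bash
python3 mag.py pics/s3.png
```

```text
[0.5647 0.1732 0.1824] 0.20458997062743828
```

View pics/s3.png

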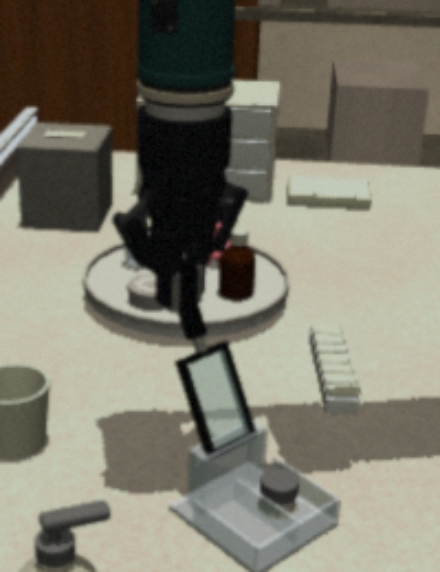

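Emit:
carry_out --series "0.0113 -0.0105 -0.0103 0; 0.0102 -0.0095 -0.0123 0; 0.009 -0.0084 -0.014 0; 0.0075 -0.007 -0.0154 0; 0.006 -0.0056 -0.0167 0; 0.0044 -0.0041 -0.0176 0; 0 0 0 0; 0 0 0 0" --grip_force 20

```text
time: 6.25
tool_pos: [0.6134, 0.1283, 0.0954]
tcp_rot: [1.145, 2.921, -0.0]
wrist_force: [6.0, -4.6, 1.1]
width: 0.207
grip_force: 28.6
```

```bash
python3 mag.py pics/s4.png; cat > lens.py <<'E'
from h import *
st=bot.read_state(); t=np.array(st["tool_pos"]); u=np.array([.731,-.682,0]); w=np.array([.682,.731,0])
print(t.round(4),st["grip_force"])
for n in("side","top"):
    im,P=cloud(n); q=P-(t+[0,0,.005]); a=q@u; b=q@w; z=P[...,2]
    k=(a>-.16)&(a<-.05)&(abs(b)<.033)&(im.mean(-1)<60)&(q[...,2]<.03)&(q[...,2]>-.14)
    X=np.c_[a[k],b[k],np.ones(k.sum())]
    if k.sum()<20: print(n,k.sum()); continue
    s=np.ones(k.sum(),bool)
    for _ in range(5):
        c=np.linalg.lstsq(X[s],z[k][s],rcond=None)[0]; r=z[k]-X@c; s=abs(r)<.006
    print(n,k.sum(),s.sum(),"slope deg",np.degrees(np.arctan(c[:2])).round(2),"z@-.1035",c@[-.1035,0,1],"rms",r[s].std(),"a",a[k][s].min(),a[k][s].max(),"b",b[k][s].min(),b[k][s].max(),"xyz mid",((P[k][s].min(0)+P[k][s].max(0))/2).round(4))
E
python3 lens.py
```

```text
[0.6134 0.1283 0.0954] 0.20610112619237533
[0.6134 0.1283 0.0954] 28.5532084107399
side 378 375 slope deg [14.85 -1.6 ] z@-.1035 0.08268117171070552 rms 0.0019508614263393622 a -0.14689297107975333 -0.05869101909818658 b -0.026443124266302766 0.030433540752546593 xyz mid [0.5392 0.2015 0.0818]
top 57 56 slope deg [14.41  0.81] z@-.1035 0.08424338950760425 rms 0.002151949641203029 a -0.14569819503913217 -0.06034522816846092 b -0.027723785857544418 0.02396411533388246 xyz mid [0.5311 0.2035 0.0835]
```

View pics/s4.png

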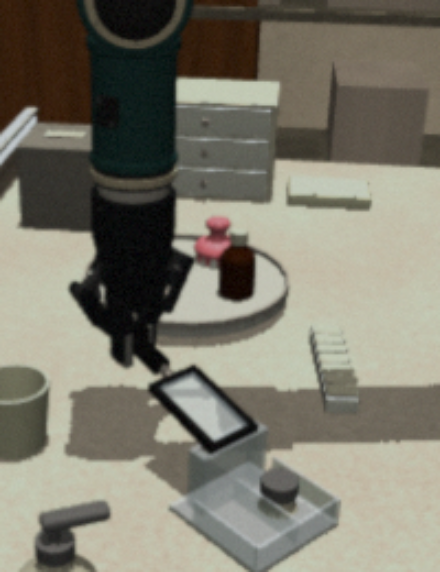

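Emit:
carry_out --series "0.003 -0.0028 -0.012 0; 0.002 -0.0018 -0.012 0; 0.001 -0.001 -0.012 0; 0 0 0 0; 0 0 0 0" --grip_force 20

```text
time: 7.02
tool_pos: [0.6154, 0.1245, 0.0586]
tcp_rot: [-1.144, -2.923, 0.003]
wrist_force: [0.4, -0.2, -1.1]
width: 0.202
grip_force: 28.1
```

```bash
python3 lens.py
```

```text
[0.6154 0.1245 0.0586] 28.091009259223938
side 378 377 slope deg [-0.56 -1.79] z@-.1035 0.07460175850469482 rms 0.0022170335311397973 a -0.15009002699920324 -0.051989708918467915 b -0.027394411529526694 0.03006486428577841 xyz mid [0.5397 0.1988 0.0735]
top 54 53 slope deg [-1.03  1.16] z@-.1035 0.07693072081033517 rms 0.0022282276423748674 a -0.14849341326673532 -0.09769798733215834 b -0.02910793706591743 0.024637568512684154 xyz mid [0.5246 0.2193 0.0776]
```

Emit:
carry_out --series "0 0 0 0; 0 0 0 0; 0 0 0 0; 0 0 0.01 0; 0 0 0.02 0; 0 0 0.025 0; 0 0 0.025 0; 0 0 0.01 0; 0 0 0 0" --grip_force 90

```text
time: 8.25
tool_pos: [0.6178, 0.1246, 0.1515]
tcp_rot: [1.145, 2.923, 0.002]
wrist_force: [0.1, -0.6, -0.8]
width: 0.192
grip_force: 87.7
```

```bash
python3 lens.py
```

```text
[0.6178 0.1246 0.1515] 87.7060317993164
side 421 410 slope deg [-0.58 -1.79] z@-.1035 0.16678860239345417 rms 0.002191446985168023 a -0.15085883381901172 -0.05142011505186336 b -0.027039016318452066 0.0296811793184933 xyz mid [0.5425 0.1991 0.1655]
top 83 83 slope deg [-1.85  0.35] z@-.1035 0.16725512137200618 rms 0.0019802437619923885 a -0.14921465033750225 -0.0604130291534252 b -0.029806809312084372 0.023091365000629544 xyz mid [0.5323 0.1942 0.1672]
```

Emit:
carry_out --series "0.004 -0.0152 0 0; 0.008 -0.03 0 0; 0.008 -0.03 0 0; 0.008 -0.03 0 0; 0.008 -0.03 0 0; 0.008 -0.03 0 0; 0.008 -0.03 0 0; 0.008 -0.03 0 0; 0.008 -0.03 0 0; 0.008 -0.03 0 0; 0.004 -0.0173 -0.007 0; 0 0 -0.007 0; 0 0 0 0; 0 0 0 0"

```text
time: 10.1
tool_pos: [0.6965, -0.1768, 0.1354]
tcp_rot: [-1.144, -2.925, -0.0]
wrist_force: [0.9, 1.7, 0.0]
width: 0.189
grip_force: 87.7
```

```bash
python3 lens.py; python3 - <<'E'
from h import *
im,P=cloud("top"); cv2.imwrite("pics/t5.png",cv2.resize(im[120:270,250:450],None,fx=3.5,fy=3.5))
print(spot_in("top","tin_lid")[:1],spot_in("top","lens_mid")[:1])
im,P=cloud("side"); z=P[...,2]
k=(z>.041)&(z<.056)&(np.hypot(P[...,0]-.622,P[...,1]+.107)<.045)
print(cv2.minAreaRect((P[k][:,:2]*1000).astype(np.float32)))
cv2.imwrite("pics/s5.png",cv2.resize(im[60:260,180:380],None,fx=2.8,fy=2.8))
E
```

```text
[ 0.6965 -0.1768  0.1354] 87.73821830749512
side 294 195 slope deg [-0.17 -1.69] z@-.1035 0.15075536034400416 rms 0.002077530672800907 a -0.15102080567702708 -0.058546625590377176 b -0.026229464267666567 0.03117941625065182 xyz mid [ 0.6215 -0.1032  0.1491]
top 175 163 slope deg [-0.41 -0.58] z@-.1035 0.15301254561755553 rms 0.001979300084273443 a -0.1509590267179628 -0.06070730217252336 b -0.028656324680246977 0.02439881776757425 xyz mid [ 0.6166 -0.1073  0.1526]
[{'rect': [330.5, 187.2, 8.6, 7.1], 'score': 0.62}] [{'rect': [348.2, 165.3, 48.7, 47.4], 'score': 0.59}]
((627.0672607421875, -103.48748779296875), (58.62660217285156, 58.725059509277344), 27.035181045532227)
```

View pics/s5.png

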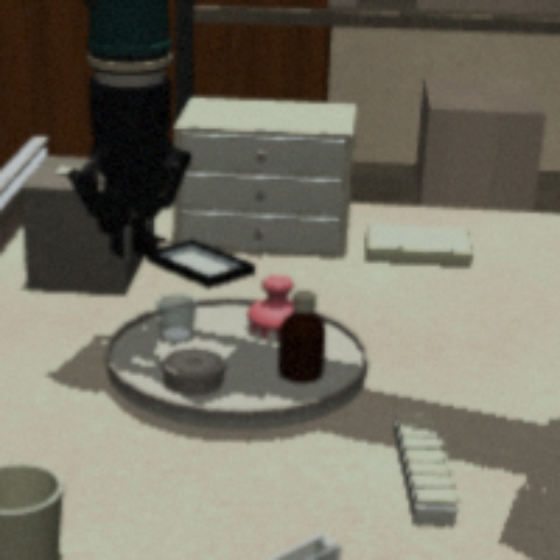

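View pics/t5.png

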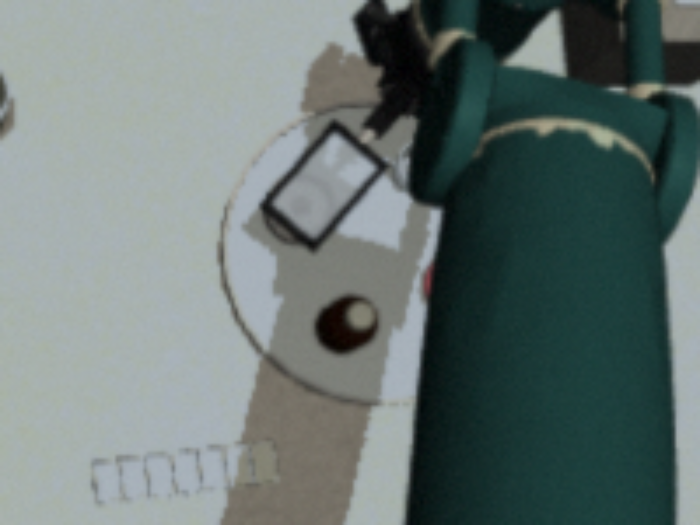

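Emit:
carry_out --series "0.0025 -0.0005 0 0; 0.0025 -0.0005 0.001 0; 0 0 0 0; 0 0 0 0; 0 0 0 0; 0 0 0 0"

```text
time: 11.15
tool_pos: [0.7018, -0.179, 0.1367]
tcp_rot: [-1.146, -2.925, 0.0]
wrist_force: [0.8, -0.3, -0.3]
width: 0.195
grip_force: 87.7
```

```bash
python3 lens.py; python3 -c "
from h import *
print(bot.finish_job())"
```

```text
[ 0.7018 -0.179   0.1367] 87.73773908615112
side 307 197 slope deg [-0.21 -1.59] z@-.1035 0.1518911663149098 rms 0.002128100260619306 a -0.15153650055715104 -0.0583932409876739 b -0.02774620124543735 0.03081008989786013 xyz mid [ 0.6274 -0.1067  0.1511]
top 168 159 slope deg [-0.27  0.03] z@-.1035 0.1536744958718182 rms 0.002199721664368754 a -0.15100520127241562 -0.059400614071906034 b -0.028434354718331972 0.02402357365760473 xyz mid [ 0.6222 -0.1074  0.1534]
the job is handed in; nothing more can be done
None
```

The magnifier was drawn out of its pocket and turned against the pocket's rim until its lens measured level to about 2° or better. I handed the job in at about 11 s with the gripper holding it centred to within a few mm over the tin, about 10 cm above the lid; the tin was not touched, and I saw nothing else move.

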